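# Shift the jar mill into third gear and start it

## Task

The bottle is on the rollers of the bench jar mill and the gear lever stands in the left-hand lane of its H-shaped gate. Using only the outside of the fingers, without taking hold of the lever or anything else, push the lever to neutral, across to the right-hand lane and then forward, away from you, fully home into third gear. Only when it is in third, press the start button (the small one, left of the wide stop button) right down and let it spring back; do not press stop, and leave the bottle and the other things on the bench where they stand.

Things in the scene. Friction and masses are not known exactly. Their poses are not given: they have to be found in the camera images.
- jar_mill: Bench jar mill, fixed to the bench: grey drive housing 180 x 120 mm (x, y), 115 mm high, with a round gear motor behind (to x = +0.142) and two rubber rollers to its right (to y = -0.22). Origin on the bench under the housing's centre; x points forward, away from the robot (yaw up to 0.2 rad either way), y left, z up.
- gate (a point): Centre of the steel gate plate on the housing, 120 mm above the bench; axes as the mill's. Its H-shaped opening has two fore-and-aft lanes joined in the middle by the neutral channel. Left lane: first gear forward, second back; right lane: third forward, fourth back. The gear lever, a 9 mm steel rod with a black knob, stands up through it; its pivot is 85 mm below this point.
- gear_knob (a point): Centre of the lever's black knob: 32 mm in diameter at its widest (from 2 mm below to 8 mm above this point), 40 mm high in all, 160 mm from the lever's pivot. With the lever upright it is 195 mm above the bench. It travels 38 mm from neutral to a slot's end and 51 mm from lane to lane.
- gear_select (a joint): Sideways lean of the lever, rad: -0.16 = left lane, +0.16 = right lane, 0 = upright. It can change only in the neutral channel (gear_shift within about 0.04 of 0; the rounded ribs of the gate guide a small error). Friction only (2 to 3 N at the knob): it stays where it is left. Starts in the left lane.
- gear_shift (a joint): Fore-and-aft lean of the lever, rad: +0.24 = fully forward (away from the robot), 0 = neutral, -0.24 = fully back. Friction only (2 to 3 N at the knob): it stays where it is left. Starts anywhere from -0.24 to +0.24. Third gear is gear_select +0.16 with gear_shift +0.24.
- start_top (a point): Centre of the top of the start button: flat, black, 22 mm in diameter, on the mill's left front at [-0.058, 0.030] m in its frame, top about 136 mm above the bench. Pressed straight down.
- start (a joint): Travel of the start button, m: 0 = up, 0.005 = fully down (4.5 N); springs back.
- stop_top (a point): Centre of the top of the stop button: black mushroom head 38 mm in diameter, 60 mm to the right of start, top about 142 mm above the bench. Not to be pressed.
- stop (a joint): Travel of the stop button, m: 0 = up, 0.005 = down.
- mill_bottle: Plastic bottle, 57 mm in diameter and 105 mm long, lying loose across the mill's two rollers; origin at the centre of its base. Leave it.
- tin: Round metal sample tin, 50 mm wide, 13 mm high, on the bench in front of the rollers; origin under its centre. Leave it.
- oil: Small brown dropper bottle, 28 mm wide, 62 mm high, on the bench in front of the rollers; origin under its centre. Leave it.
- beaker: Small beaker, 45 mm wide, 58 mm high, standing to the left of the mill's housing; origin under its centre. Leave it.
- timer: Lab timer, 70 x 62 x 18 mm, in front of the blower; origin under its centre. Leave it.
- notebook: Blue notebook, 215 x 156 x 16 mm, on the left of the bench; origin under its centre. Leave it.
- marker: Marker pen, 132 mm long, 13 mm thick, lying on the notebook. Leave it.
- tips: Pipette tip box, 82 x 118 x 62 mm, at the left back; origin under its centre. Leave it.
- dish_1: Petri dish, 55 mm wide, 14 mm high, left of the timer; origin under its centre. Leave it.

How it is judged:
By the outcome, as a careful person would: the job done as asked, in the order asked, and still so for the second after the job is handed in, with the robot touching nothing.
It also fails if it takes over 54 s, if anything falls off the work surface, if the arm or the gripper's body presses on something with over 40 N, if the wrist force passes 120 N, or if a joint passes its speed limit or range.

## Robot

A 6-joint arm with a two-finger parallel gripper is mounted at the origin on a cart in front of the work surface, level with it; the furniture and walls round the work are solid. World frame = base frame: x ahead of the robot, y to its left, z up, the work surface at z = 0. Lengths are in mm, angles in degrees, forces in N, time in s.
With the tool pointing down it reaches from about 375 to 925 mm from the base axis. Payload 5.7 kg.
Tool frame: the origin (TCP) lies on the front face of the gripper's body, between the roots of the fingers; the fingertips stand 73 mm ahead of it and the grasp point (between the pads) lies 54 mm ahead of it (manip.hold_point_z is the distance from the TCP to the grasp point, in mm); z points along the fingers, y is the line along which they close (so a half turn about z gives the same grasp; the last joint's range is limited). The gripper opens to 85 mm and grips with 20 to 120 N. Pads are 22 mm wide; open, the fingers measure 114 mm over their backs; the gripper's body (76 mm by 85 mm) begins 54 mm behind the grasp point. The pads swing forward as they close: fully open they stand 13 mm farther back than shut.
Start: joints at [70.124, 20.558, 86.54, -0, 72.909, -6.595], TCP at [137.835, 583.93, 303.867] pointing down, gripper open.
Joint ranges: [-170.27, 170.27], [-57.76, 135], [12.27, 136.19], [-55.21, 235.2], [11.17, 155.16], [-170.74, 170.74]. Speed limits (degrees/s): [136.94, 136.94, 180, 180, 180, 180].

## Interface

Orientations are given as a 3x3 rotation matrix whose columns are the frame's x, y, z axes.
In Python, from workcell import manip gives the robot as it stands.
- The arm moves only by the shell command python3 -m creep 'ROWS' [FORCE]. ROWS is JSON, a list of rows, each an object of numbers: "dx", "dy", "dz": the shift along the tool's x, y, z in m; "ax", "ay", "az": the turn, a rotation vector about the tool's x, y, z in units of 6 degrees (1.0 is 6 degrees); "hand": the finger opening in m, from 0 to 0.0854. In form: [{"dx": .., "dy": .., "dz": .., "ax": .., "ay": .., "az": .., "hand": ..}, ...]. A call has 1 to 8 rows; each row is the pose to reach, as a shift and turn from the pose commanded when the call began, along the tool's axes at that moment; what a row does not reach only later rows make up. A row lasts 1/12 s, in which the tool goes at most 41.7 mm and 7.16 degrees, less where a joint would pass 70% of its speed; a pose out of reach is approached as far as the arm can. A call with a gripper value outside its range is refused whole. The fingers move at their own pace and stop on an object; FORCE is the grip in N (left out, the last holds). Time passes only in rows, so rows that repeat a pose let the fingers close. It gives the time, the measured TCP pose, the force, the opening and the grip force at its end, in the units of the state.
- manip.get_obs(): the state, without advancing time (a new reading comes with each control period).
- manip.camera(name): name is "scene" or "top"; returns a dict with "frame" (384x512x3 uint8, red, green, blue), "mtx" (3x3 intrinsics, pixels), "k1" (the pictures are not rectified: a ray, as slopes to the right and down, at radius r is drawn at 1 + k1 r^2 times it, then the intrinsics apply), "R" (3x3) and "t" (3): a world point X has camera coordinates R X + t. Camera axes: x right, y down, z forward; pixel columns grow to the right and rows downward; lengths in mm; the calibration is good to about 2 mm. A picture is of the moment at which its call begins. There is no depth.
- manip.sign_off(): hands the job in; it is judged then, once.
The state is a dict: "clock": time; "joint_pos": joint angles; "qd": joint speeds; "joint_efforts": joint torques, N m; "ee_pos": TCP position; "orientation": TCP orientation; "wrist_force": force on the tool from outside, world axes, zero at the start; "wrist_torque": the same for the moment, N m; "finger_gap": finger opening in mm; "grip_force": force on a finger pad.
Only numpy, scipy, OpenCV 4.12 (cv2) and the standard library are available. Lean on these libraries where they do the work, as an engineer would, in place of code of your own. Each camera call takes 0.05 s, during which the arm holds its last target. There are 200 camera calls.

## Working session

There is one attempt and no reset: what is moved stays moved. The work goes in short steps, Python scripts to look and compute and a shell command to move; the robot and the scene stay as the last step left them, time stands still between calls to the robot, and variables do not carry over. Pictures are saved under pics/ and viewed, at most 10 in all, crops included, and the job is handed in when it is done.

```bash
mkdir -p pics
cat > h.py <<'E'
import numpy as np, cv2
from workcell import manip
def snap(name,fn):
    c=manip.camera(name); cv2.imwrite('pics/'+fn,c['frame'][:,:,::-1]); np.savez('pics/'+fn+'.npz',**{k:c[k] for k in('mtx','k1','R','t')}); return c
def proj(c,X):
    p=np.array(c['R'])@np.array(X,float)+np.array(c['t']); s=p[:2]/p[2]; s=s*(1+c['k1']*(s@s)); M=np.array(c['mtx']); return M[:2,:2]@s+M[:2,2]
def ray(c,uv):
    M=np.array(c['mtx']); d=np.linalg.solve(M[:2,:2],np.array(uv,float)-M[:2,2]); s=d.copy()
    for _ in range(30): s=d/(1+c['k1']*(s@s))
    R=np.array(c['R']); o=-R.T@np.array(c['t']); v=R.T@np.array([s[0],s[1],1]); return o,v/np.linalg.norm(v)
def atz(c,uv,z):
    o,v=ray(c,uv); return o+v*(z-o[2])/v[2]
def load(fn): return dict(np.load('pics/'+fn+'.npz'))
E
python3 - <<'E'
from h import *
for n in('scene','top'):
    c=snap(n,n+'0.png'); o,v=ray(c,[256,192]); print(n,o.round(),v.round(2))
    i=cv2.imread('pics/'+n+'0.png'); cv2.imwrite('pics/'+n+'0b.png',cv2.resize(i,(800,600),interpolation=cv2.INTER_CUBIC))
print(manip.get_obs())
E
```

```text
scene [-157. -622.  835.] [ 0.6   0.47 -0.65]
top [ 340. -100. 1192.] [ 0.14 -0.03 -0.99]
{'clock': 0.1, 'joint_pos': array([ 7.01241717e+01,  2.05939998e+01,  8.65942007e+01, -9.08941409e-04,
        7.29080828e+01, -6.59498813e+00]), 'qd': array([-0.16730326, -0.11412939, -0.1594357 , -0.02673217,  0.01024808,
        0.10378772]), 'joint_efforts': array([-1.41381894e-03, -5.28655672e+01, -2.79350317e+01, -2.95696982e-04,
        5.11389953e-03, -1.47246737e-05]), 'ee_pos': array([137.67679832, 583.47377204, 303.12615097]), 'orientation': array([[-9.73256772e-01,  2.29719275e-01, -5.57067203e-04],
       [ 2.29719881e-01,  9.73255497e-01, -1.58551240e-03],
       [ 1.77945957e-04, -1.67108010e-03, -9.99998588e-01]]), 'wrist_force': array([-0.59321158,  0.46130544, -0.26454499]), 'wrist_torque': array([ 0.00087435, -0.00765751,  0.00721601]), 'grip_force': 0.0, 'finger_gap': 85.28056018159995}
```

View pics/scene0b.png

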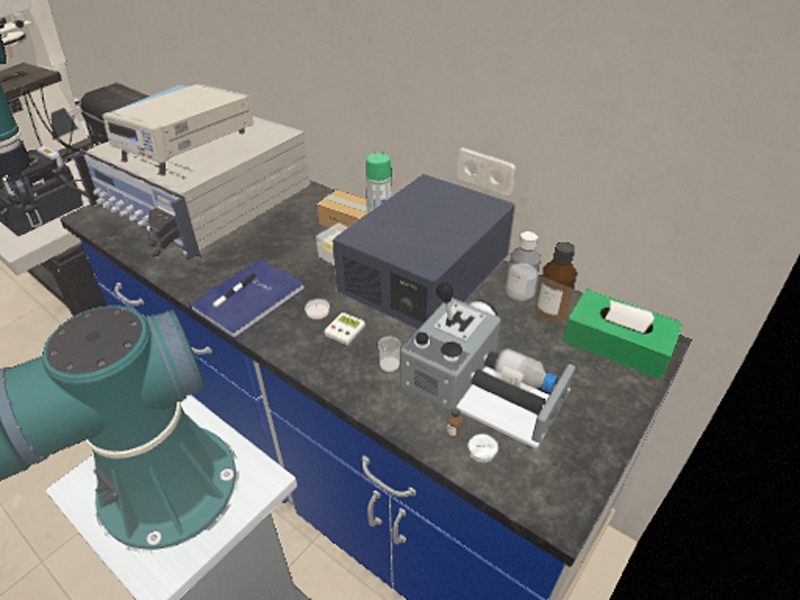

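View pics/top0b.png

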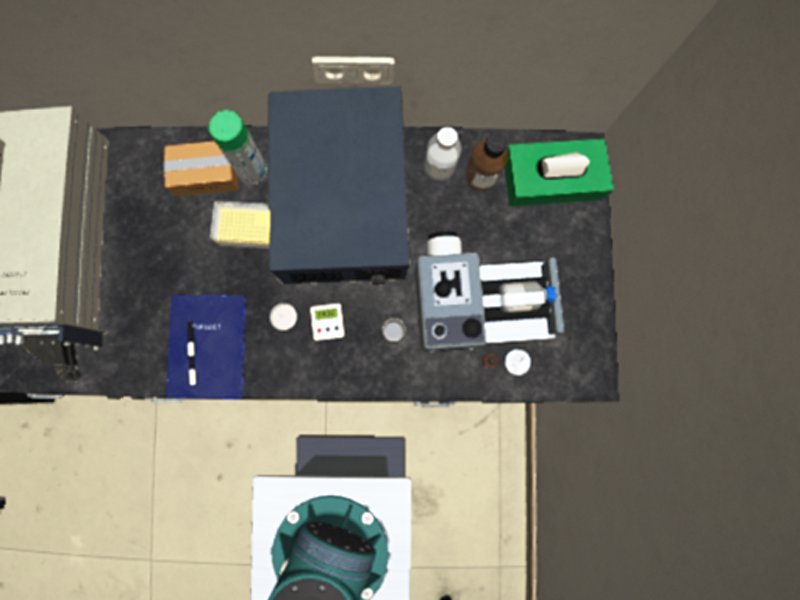

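The scene view shows the lever knob at about (445,291) and the gate H at (462,317). The top view shows the gate at about (450,283), the knob at (443,288), start at (439,330) and stop at (472,328). I'll zoom in on both.

Run:
```python
import cv2
t=cv2.imread('pics/top0.png')[140:240,255:385]; s=cv2.imread('pics/scene0.png')[170:270,245:375]
cv2.imwrite('pics/z.png',cv2.resize(cv2.vconcat([cv2.resize(t,(780,600),interpolation=cv2.INTER_CUBIC)]),(780,600)))
cv2.imwrite('pics/zs.png',cv2.resize(s,(780,600),interpolation=cv2.INTER_CUBIC))
```

```text
(no output)
```

View pics/z.png

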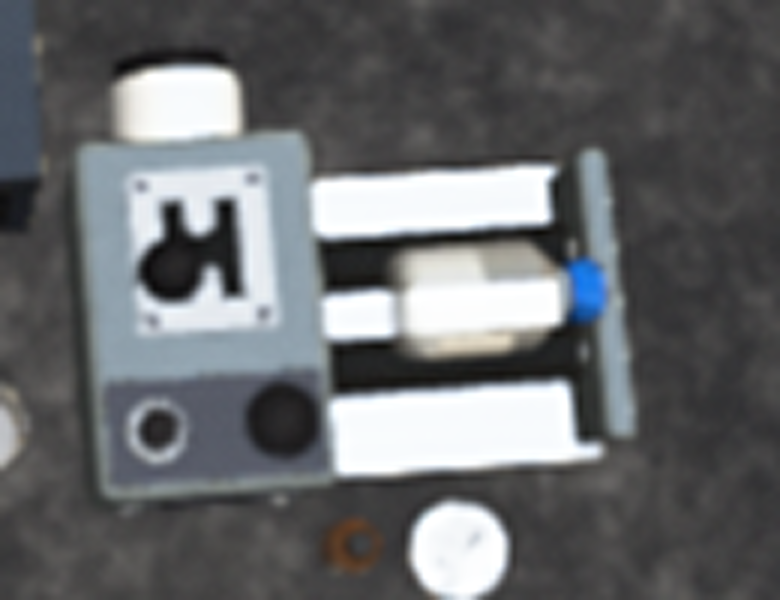

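View pics/zs.png

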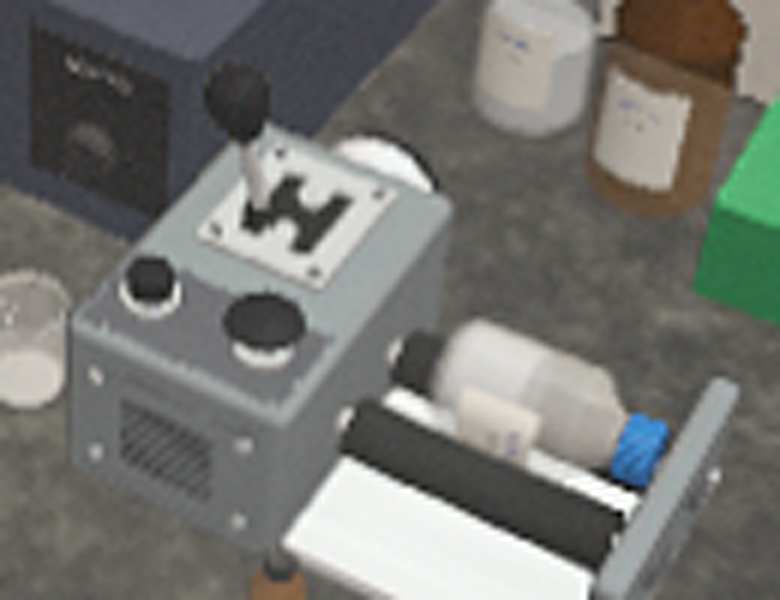

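The top crop shows the gate screws at (140,185), (253,178), (265,313) and (153,321), start at (158,430), stop at (282,418) and the knob at (171,270). In the scene crop the knob is at (238,100), start at (150,275) and stop at (263,320). The lever is in the left lane, leaning towards the rear.

```bash
cat > m.py <<'E'
from h import *
from scipy.optimize import least_squares
T=load('top0.png');S=load('scene0.png')
tp=lambda u,v:np.array([(u+.5)/6-.5+255,(v+.5)/6-.5+140]); sp=lambda u,v:np.array([(u+.5)/6-.5+245,(v+.5)/6-.5+170])
def tri(a,b):
    A=[];B=[]
    for c,p in((T,a),(S,b)):
        o,v=ray(c,p); P=np.eye(3)-np.outer(v,v); A.append(P);B.append(P@o)
    x=np.linalg.lstsq(np.vstack(A),np.hstack(B),rcond=None)[0]; return x,[np.linalg.norm(B[i]-A[i]@x) for i in(0,1)]
for n,a,b in(('start',tp(158,430),sp(150,270)),('stop',tp(282,418),sp(263,318)),('knob',tp(171,269),sp(238,100))):
    print(n,*tri(a,b))
g=[atz(T,tp(*p),120) for p in((140,185),(253,178),(265,313),(153,321))]; gc=np.mean(g,0)
print('gate',gc,[np.linalg.norm(g[i]-g[i-1]).round(1) for i in range(4)])
gs=[atz(S,sp(*p),120)for p in((280,153),(377,195),(314,272),(216,231))]; print('gate S',np.mean(gs,0))
st=atz(T,tp(158,430),136);sq=atz(T,tp(282,418),142); print('st',st,'stop',sq,np.linalg.norm(st-sq))
d=st-sq; yaw1=np.arctan2(-d[0],d[1]); e=g[0]+g[1]-g[2]-g[3]; yaw2=np.arctan2(e[1],e[0]); print('yaw',yaw1,yaw2)
c=[atz(T,tp(*p),115) for p in((80,147),(308,135),(333,484),(105,498))]; print('corners',np.mean(c,0)); e=c[0]+c[1]-c[2]-c[3];print(np.arctan2(e[1],e[0]))
y=yaw2; R=np.array([[np.cos(y),-np.sin(y)],[np.sin(y),np.cos(y)]])
print('gate in mill', R.T@(gc[:2]-(st[:2]-R@[-58,30])))
def kn(sel,sh): # approx lever
    v=np.array([np.tan(sh),-np.tan(sel),1]);v/=np.linalg.norm(v);p=160*v; return np.r_[gc[:2]+R@p[:2],35+p[2]]
k=tri(tp(171,269),sp(238,100))[0]; print('knob rel', R.T@(k[:2]-gc[:2]))
r=least_squares(lambda q:np.r_[proj(T,kn(-.16,q[0])+[0,0,3])-tp(171,269),proj(S,kn(-.16,q[0])+[0,0,0])-sp(238,100)],[0]); print('shift',r.x,r.fun)
E
python3 m.py
```

```text
start [ 438.6042167  -205.47679638  137.37957665] [np.float64(0.7540377179260632), np.float64(0.754037717925777)]
stop [ 444.5755991  -264.87827378  137.78962444] [np.float64(0.266219455037672), np.float64(0.26621945503782674)]
knob [ 506.82333757 -205.42234506  194.79704635] [np.float64(0.05790998862942713), np.float64(0.05790998863029648)]
gate [ 529.51835463 -229.08342177  120.        ] [np.float64(68.2), np.float64(56.4), np.float64(67.9), np.float64(55.5)]
gate S [ 530.93736822 -228.26758811  120.        ]
st [ 438.2189787  -205.05236922  136.        ] stop [ 443.98182626 -264.01604891  142.        ] 59.54767783092188
yaw 0.0974261220194824 0.084387779394956
corners [ 497.82969151 -231.48141208  115.        ]
0.06468138695574459
gate in mill [30.94896269 -1.64094764]
knob rel [-20.61991931  25.48978772]
shift [-0.12477962] [ 0.05308716 -0.35931876  0.15585596  0.68560569]
```

```bash
cat > d.py <<'E'
import sys
from h import *
from scipy.spatial.transform import Rotation as Ro
YAW=.088; G=np.array([530.2,-228.7]); Rm=np.array([[np.cos(YAW),-np.sin(YAW)],[np.sin(YAW),np.cos(YAW)]])
def delta(xyz,yawdeg=None):
    o=manip.get_obs(); R=o['orientation']; d=R.T@(np.array(xyz)-o['ee_pos'])/1000
    y=np.radians(90)+YAW if yawdeg is None else np.radians(yawdeg)
    X=np.array([np.cos(y),np.sin(y),0]); Z=np.array([0,0,-1.]); Rt=np.c_[X,np.cross(Z,X),Z]
    a=Ro.from_matrix(R.T@Rt).as_rotvec(degrees=True)/6
    print('d',d.round(4),'a',a.round(2),'F',o['wrist_force'].round(1),'t',round(o['clock'],2))
def W(gx,gy,z): return np.r_[G+Rm@[gx,gy],z]   # point in gate axes
def where():
    o=manip.get_obs(); print('gate-rel TCP',(Rm.T@(o['ee_pos'][:2]-G)).round(1),o['ee_pos'].round(1),'q',o['joint_pos'].round(0),'gap',round(o['finger_gap'],1))
if __name__=='__main__':
    a=list(map(float,sys.argv[2:])); where(); delta(W(*a[:3]) if sys.argv[1]=='g' else a[:3],*a[3:])
E
python3 - <<'E'
from d import *
from m import tri
f=.64
for n,a,b in(('blower FR top',(407,264),(435,280)),('FL top',(276,270),(336,243))): print(n,tri(np.array(a)*f,np.array(b)*f))
print(manip.hold_point_z)
delta([330,380,320],120)
E
```

```text
start [ 438.6042167  -205.47679638  137.37957665] [np.float64(0.7540377179260632), np.float64(0.754037717925777)]
stop [ 444.5755991  -264.87827378  137.78962444] [np.float64(0.266219455037672), np.float64(0.26621945503782674)]
knob [ 506.82333757 -205.42234506  194.79704635] [np.float64(0.05790998862942713), np.float64(0.05790998863029648)]
gate [ 529.51835463 -229.08342177  120.        ] [np.float64(68.2), np.float64(56.4), np.float64(67.9), np.float64(55.5)]
gate S [ 530.93736822 -228.26758811  120.        ]
st [ 438.2189787  -205.05236922  136.        ] stop [ 443.98182626 -264.01604891  142.        ] 59.54767783092188
yaw 0.0974261220194824 0.084387779394956
corners [ 497.82969151 -231.48141208  115.        ]
0.06468138695574459
gate in mill [30.94896269 -1.64094764]
knob rel [-20.61991931  25.48978772]
shift [-0.12477962] [ 0.05308716 -0.35931876  0.15585596  0.68560569]
blower FR top (array([ 559.08703888, -146.88603292,  158.2311213 ]), [np.float64(3.0741608474597903), np.float64(3.0741608474601523)])
FL top (array([544.9513718 ,  96.51032583, 150.52380724]), [np.float64(0.4312810459347738), np.float64(0.43128104593357797)])
53.900000000000006
d [-0.2339 -0.1539 -0.0167] a [-0.02  0.    7.79] F [-0.6  0.5 -0.3] t 0.1
```

```bash
python3 -m creep '[{"dx":-0.04,"dy":-0.025,"dz":-0.01,"az":1.1,"hand":0},{"dx":-0.07,"dy":-0.046,"dz":-0.016,"az":2.2,"hand":0},{"dx":-0.1,"dy":-0.066,"dz":-0.016,"az":3.3,"hand":0},{"dx":-0.13,"dy":-0.086,"dz":-0.016,"az":4.4,"hand":0},{"dx":-0.16,"dy":-0.105,"dz":-0.016,"az":5.5,"hand":0},{"dx":-0.19,"dy":-0.125,"dz":-0.016,"az":6.6,"hand":0},{"dx":-0.22,"dy":-0.145,"dz":-0.016,"az":7.5,"hand":0},{"dx":-0.234,"dy":-0.154,"dz":-0.016,"az":7.8,"hand":0}]' 20
python3 d.py w 450 120 320
```

```text
gate-rel TCP [-319.6  843.5] [137.7 583.5 303.1] q [70. 21. 87. -0. 73. -7.] gap 85.3
d [-0.4104 -0.3794 -0.0163] a [-1.000e-02  1.000e-02  1.195e+01] F [-0.6  0.5 -0.3] t 0.1invalid input at $[0]: expected keys dx, dy, dz, ax, ay, az, hand
```

```bash
python3 -m creep '[{"dx":-0.035,"dy":-0.023,"dz":-0.01,"ax":0,"ay":0,"az":1.1,"hand":0},{"dx":-0.07,"dy":-0.046,"dz":-0.016,"ax":0,"ay":0,"az":2.2,"hand":0},{"dx":-0.1,"dy":-0.066,"dz":-0.016,"ax":0,"ay":0,"az":3.3,"hand":0},{"dx":-0.13,"dy":-0.086,"dz":-0.016,"ax":0,"ay":0,"az":4.4,"hand":0},{"dx":-0.16,"dy":-0.105,"dz":-0.016,"ax":0,"ay":0,"az":5.5,"hand":0},{"dx":-0.19,"dy":-0.125,"dz":-0.016,"ax":0,"ay":0,"az":6.6,"hand":0},{"dx":-0.22,"dy":-0.145,"dz":-0.016,"ax":0,"ay":0,"az":7.5,"hand":0},{"dx":-0.234,"dy":-0.154,"dz":-0.016,"ax":0,"ay":0,"az":7.8,"hand":0}]' 20
python3 d.py w 450 120 320
```

```text
clock: 0.77
ee_pos: [332.1, 377.4, 319.6]
orientation: [[-0.493, 0.87, 0.0], [0.87, 0.493, -0.002], [-0.002, -0.0, -1.0]]
wrist_force: [-0.6, 0.4, 1.1]
finger_gap: -0.2
grip_force: 0.0
gate-rel TCP [-144.1  621.1] [332.1 377.4 319.6] q [41. 12. 97. -0. 71. 11.] gap -0.2
d [-2.82e-01 -2.43e-02  1.00e-04] a [-0.    0.02  4.08] F [-0.6  0.4  1.1] t 0.77
```

```bash
python3 -m creep '[{"dx":-0.04,"dy":-0.004,"dz":0,"ax":0,"ay":0,"az":0.8,"hand":0},{"dx":-0.08,"dy":-0.008,"dz":0,"ax":0,"ay":0,"az":1.6,"hand":0},{"dx":-0.12,"dy":-0.011,"dz":0,"ax":0,"ay":0,"az":2.4,"hand":0},{"dx":-0.16,"dy":-0.014,"dz":0,"ax":0,"ay":0,"az":3.2,"hand":0},{"dx":-0.2,"dy":-0.018,"dz":0,"ax":0,"ay":0,"az":3.9,"hand":0},{"dx":-0.24,"dy":-0.021,"dz":0,"ax":0,"ay":0,"az":4.08,"hand":0},{"dx":-0.275,"dy":-0.024,"dz":0,"ax":0,"ay":0,"az":4.08,"hand":0},{"dx":-0.282,"dy":-0.024,"dz":0,"ax":0,"ay":0,"az":4.08,"hand":0}]'
python3 d.py g -78 25 320
```

```text
clock: 1.43
ee_pos: [452.0, 119.7, 319.9]
orientation: [[-0.091, 0.996, 0.001], [0.996, 0.091, -0.002], [-0.002, 0.001, -1.0]]
wrist_force: [0.2, 0.2, 0.0]
finger_gap: -0.0
grip_force: 0.0
gate-rel TCP [-47.3 353.9] [452.  119.7 319.9] q [  6.   9. 101.  -0.  70.   1.] gap -0.0
d [-0.3288 -0.0318  0.0006] a [0.01 0.02 0.03] F [0.2 0.2 0. ] t 1.43
```

```bash
python3 -m creep '[{"dx":-0.04,"dy":-0.004,"dz":0,"ax":0,"ay":0,"az":0,"hand":0},{"dx":-0.08,"dy":-0.008,"dz":0,"ax":0,"ay":0,"az":0,"hand":0},{"dx":-0.12,"dy":-0.012,"dz":0,"ax":0,"ay":0,"az":0,"hand":0},{"dx":-0.16,"dy":-0.016,"dz":0,"ax":0,"ay":0,"az":0,"hand":0},{"dx":-0.2,"dy":-0.02,"dz":0,"ax":0,"ay":0,"az":0,"hand":0},{"dx":-0.24,"dy":-0.024,"dz":0,"ax":0,"ay":0,"az":0,"hand":0},{"dx":-0.28,"dy":-0.028,"dz":0,"ax":0,"ay":0,"az":0,"hand":0},{"dx":-0.315,"dy":-0.032,"dz":0,"ax":0,"ay":0,"az":0,"hand":0}]'
python3 -m creep '[{"dx":-0.014,"dy":0,"dz":0.01,"ax":0,"ay":0,"az":0,"hand":0},{"dx":-0.014,"dy":0,"dz":0.03,"ax":0,"ay":0,"az":0,"hand":0},{"dx":-0.014,"dy":0,"dz":0.055,"ax":0,"ay":0,"az":0,"hand":0},{"dx":-0.014,"dy":0,"dz":0.067,"ax":0,"ay":0,"az":0,"hand":0},{"dx":-0.014,"dy":0,"dz":0.067,"ax":0,"ay":0,"az":0,"hand":0},{"dx":-0.014,"dy":0,"dz":0.067,"ax":0,"ay":0,"az":0,"hand":0}]'
python3 d.py g -51 25.5 253
python3 - <<'E'
from d import *
c=snap('scene','s1.png'); t=snap('top','t1.png')
a=cv2.imread('pics/s1.png')[130:270,235:375]; b=cv2.imread('pics/t1.png')[120:260,240:380]
cv2.imwrite('pics/s1z.png',cv2.hconcat([cv2.resize(x,(400,400),interpolation=cv2.INTER_CUBIC) for x in(a,b)]))
E
```

```text
clock: 2.1
ee_pos: [447.7, -194.6, 319.8]
orientation: [[-0.094, 0.996, -0.0], [0.996, 0.094, -0.0], [-0.0, -0.0, -1.0]]
wrist_force: [1.3, 0.6, -0.1]
finger_gap: 0.1
grip_force: 0.0
clock: 2.6
ee_pos: [448.9, -205.7, 252.1]
orientation: [[-0.095, 0.995, -0.002], [0.995, 0.095, 0.002], [0.002, -0.002, -1.0]]
wrist_force: [0.3, -0.2, -0.1]
finger_gap: -0.3
grip_force: 0.0
gate-rel TCP [-78.9  30. ] [ 448.9 -205.7  252.1] q [-33.  15. 103.   0.  62. -38.] gap -0.3
d [-0.0047  0.0279 -0.0009] a [-0.02 -0.02  0.07] F [ 0.3 -0.2 -0.1] t 2.6
```

View pics/s1z.png

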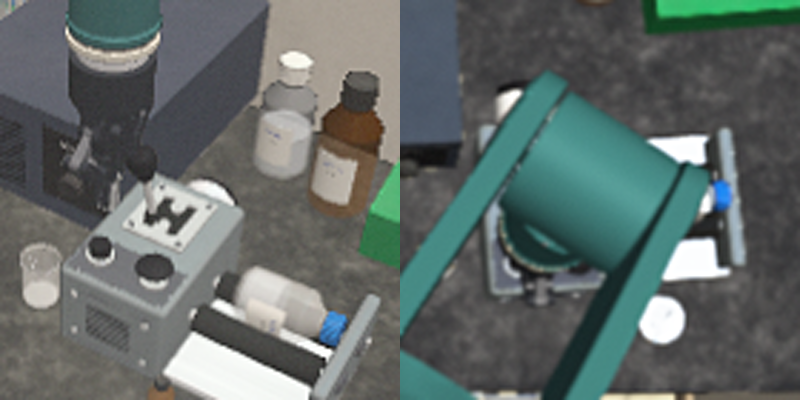

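The scene crop shows the closed fingers behind and left of the knob (145,160), clear of it, with buttons untouched; the top view is blocked by the arm. Pushing forward.

```bash
python3 -m creep '[{"dx":-0.003,"dy":0.01,"dz":0,"ax":0,"ay":0,"az":0,"hand":0},{"dx":-0.004,"dy":0.02,"dz":0,"ax":0,"ay":0,"az":0,"hand":0},{"dx":-0.004,"dy":0.024,"dz":0,"ax":0,"ay":0,"az":0,"hand":0},{"dx":-0.004,"dy":0.024,"dz":0,"ax":0,"ay":0,"az":0,"hand":0}]' | grep force
python3 -m creep '[{"dx":0,"dy":0.002,"dz":0,"ax":0,"ay":0,"az":0,"hand":0},{"dx":0,"dy":0.004,"dz":0,"ax":0,"ay":0,"az":0,"hand":0},{"dx":0,"dy":0.004,"dz":0,"ax":0,"ay":0,"az":0,"hand":0}]'| grep force
python3 -m creep '[{"dx":0,"dy":0.002,"dz":0,"ax":0,"ay":0,"az":0,"hand":0},{"dx":0,"dy":0.004,"dz":0,"ax":0,"ay":0,"az":0,"hand":0},{"dx":0,"dy":0.004,"dz":0,"ax":0,"ay":0,"az":0,"hand":0}]'| grep force
python3 -m creep '[{"dx":0,"dy":0.002,"dz":0,"ax":0,"ay":0,"az":0,"hand":0},{"dx":0,"dy":0.004,"dz":0,"ax":0,"ay":0,"az":0,"hand":0},{"dx":0,"dy":0.004,"dz":0,"ax":0,"ay":0,"az":0,"hand":0}]'| grep force
python3 d.py g -30.5 25.5 253
python3 - <<'E'
from d import *
c=snap('scene','s2.png')
a=cv2.imread('pics/s2.png')[160:240,245:345]
cv2.imwrite('pics/s2z.png',cv2.resize(a,(750,600),interpolation=cv2.INTER_CUBIC))
E
```

```text
wrist_force: [-0.3, 0.7, -0.4]
grip_force: 0.0
wrist_force: [-1.1, 0.6, 1.3]
grip_force: 0.3
wrist_force: [-2.9, 0.5, 1.6]
grip_force: 1.3
wrist_force: [-2.7, 0.8, 1.5]
grip_force: 1.2
gate-rel TCP [-42.3  25.4] [ 485.9 -207.1  252.9] q [-31.  18.  99.   0.  63. -36.] gap 0.1
d [ 0.      0.0118 -0.0001] a [ 0.   -0.    0.07] F [-2.7  0.8  1.5] t 3.78
```

View pics/s2z.png

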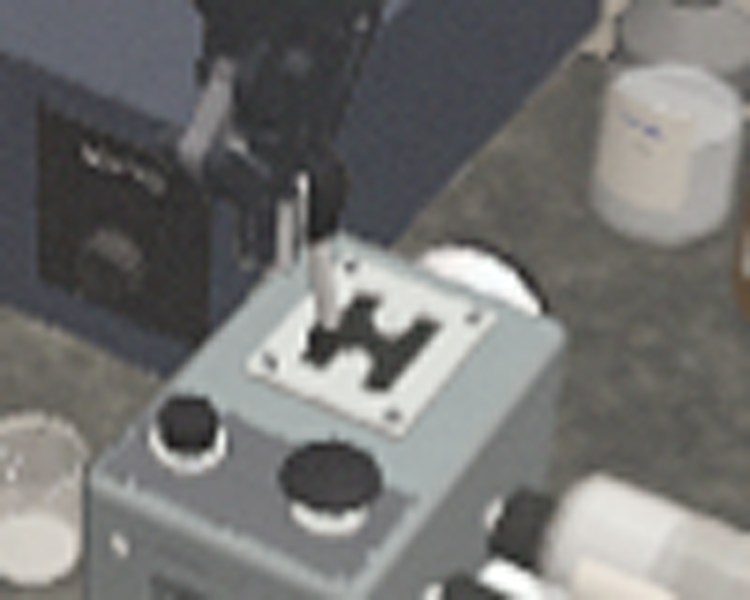

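The push is in contact at about 3 N. The knob is at about (325,195) in the crop and the rod enters the gate at (328,320), still short of the neutral channel. I'll check this against the model.

```bash
cat > k.py <<'E'
from d import *
def kn(sel,sh,h=160):
    v=np.array([np.tan(sh),-np.tan(sel),1]);v/=np.linalg.norm(v);p=h*v; return np.r_[G+Rm@p[:2],35+p[2]]
E
python3 - <<'E'
from k import *
c=load('s2.png')
for s in(-.12,-.07,-.03,0,.04): print(s,[(((proj(c,kn(-.16,s,h))-[245,160]+.5)*7.5)-.5).round(0) for h in(160,88)], 160*np.sin(s))
E
```

```text
-0.12 [array([300., 203.]), array([327., 341.])] -19.153953166227097
-0.07 [array([310., 190.]), array([332., 334.])] -11.190855574005242
-0.03 [array([318., 180.]), array([337., 329.])] -4.799280032399306
0 [array([324., 174.]), array([340., 325.])] 0.0
0.04 [array([332., 165.]), array([344., 320.])] 6.398293469861466
```

The visible right edge of the knob puts its centre at x≈311, so shift is about -0.07. That agrees with contact at TCP = knob − 30.5 mm, leaving about 12 mm to go.

```bash
python3 -m creep '[{"dx":0,"dy":0.003,"dz":0,"ax":0,"ay":0,"az":0,"hand":0},{"dx":0,"dy":0.006,"dz":0,"ax":0,"ay":0,"az":0,"hand":0},{"dx":0,"dy":0.009,"dz":0,"ax":0,"ay":0,"az":0,"hand":0},{"dx":0,"dy":0.012,"dz":0,"ax":0,"ay":0,"az":0,"hand":0},{"dx":0,"dy":0.012,"dz":0,"ax":0,"ay":0,"az":0,"hand":0},{"dx":0,"dy":0.012,"dz":0,"ax":0,"ay":0,"az":0,"hand":0}]'| grep force
python3 d.py g -30.5 25.5 253
python3 -m creep '[{"dx":0,"dy":-0.02,"dz":0,"ax":0,"ay":0,"az":0,"hand":0},{"dx":0.015,"dy":-0.03,"dz":0,"ax":0,"ay":0,"az":0,"hand":0},{"dx":0.03,"dy":-0.03,"dz":0,"ax":0,"ay":0,"az":0,"hand":0},{"dx":0.05,"dy":-0.03,"dz":0,"ax":0,"ay":0,"az":0,"hand":0},{"dx":0.05,"dy":-0.03,"dz":0,"ax":0,"ay":0,"az":0,"hand":0}]' | grep force
python3 d.py g 0 70 253
python3 - <<'E'
from d import *
c=snap('scene','s3.png')
a=cv2.imread('pics/s3.png')[160:240,245:345]
cv2.imwrite('pics/s3z.png',cv2.resize(a,(750,600),interpolation=cv2.INTER_CUBIC))
E
```

```text
wrist_force: [-0.9, 0.2, 1.6]
grip_force: 0.6
gate-rel TCP [-30.1  25.3] [ 498.  -206.1  252.9] q [-30.  19.  98.  -0.  64. -35.] gap -0.4
d [ 0.0002 -0.0004 -0.0001] a [0.   0.   0.07] F [-0.9  0.2  1.6] t 4.33
wrist_force: [-0.3, -0.1, 0.7]
grip_force: 0.0
gate-rel TCP [-61.1  78.3] [ 462.4 -156.   252.8] q [-27.  15. 104.   0.  62. -32.] gap 0.2
d [-0.0088  0.0611 -0.0002] a [-0.   -0.02  0.07] F [-0.3 -0.1  0.7] t 4.75
```

View pics/s3z.png

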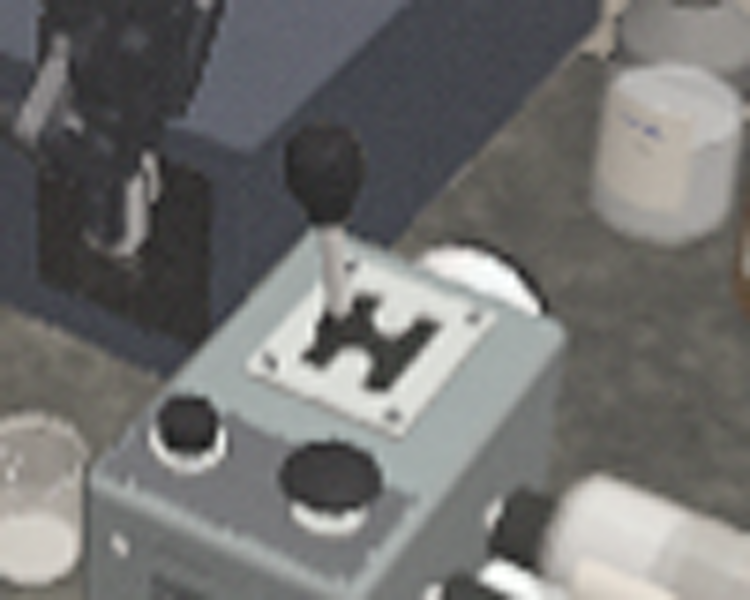

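The knob is at (324,172), which matches neutral in the left lane (predicted 324,174). Next I go to its left side and push right.

```bash
python3 -m creep '[{"dx":0,"dy":0.02,"dz":0,"ax":0,"ay":0,"az":0,"hand":0},{"dx":0,"dy":0.04,"dz":0,"ax":0,"ay":0,"az":0,"hand":0},{"dx":0,"dy":0.061,"dz":0,"ax":0,"ay":0,"az":0.07,"hand":0},{"dx":-0.01,"dy":0.061,"dz":0,"ax":0,"ay":0,"az":0.07,"hand":0},{"dx":-0.022,"dy":0.061,"dz":0,"ax":0,"ay":0,"az":0.07,"hand":0},{"dx":-0.022,"dy":0.061,"dz":0,"ax":0,"ay":0,"az":0.07,"hand":0}]'| grep force
python3 -m creep '[{"dx":-0.003,"dy":0,"dz":0,"ax":0,"ay":0,"az":0,"hand":0},{"dx":-0.006,"dy":0,"dz":0,"ax":0,"ay":0,"az":0,"hand":0},{"dx":-0.01,"dy":0,"dz":0,"ax":0,"ay":0,"az":0,"hand":0},{"dx":-0.01,"dy":0,"dz":0,"ax":0,"ay":0,"az":0,"hand":0}]'| grep force
python3 d.py g 0 1.5 253
```

```text
wrist_force: [0.0, -0.2, 0.2]
grip_force: 0.0
wrist_force: [0.2, 2.4, 1.4]
grip_force: 0.6
gate-rel TCP [-0.2 43.2] [ 526.2 -185.7  253. ] q [-27.  20.  95.  -0.  65. -32.] gap -0.3
d [-0.0417  0.0002  0.    ] a [-0.    0.   -0.01] F [0.2 2.4 1.4] t 5.63
```

```bash
python3 -m creep '[{"dx":-0.004,"dy":0,"dz":0,"ax":0,"ay":0,"az":0,"hand":0},{"dx":-0.008,"dy":0,"dz":0,"ax":0,"ay":0,"az":0,"hand":0},{"dx":-0.012,"dy":0,"dz":0,"ax":0,"ay":0,"az":0,"hand":0},{"dx":-0.012,"dy":0,"dz":0,"ax":0,"ay":0,"az":0,"hand":0}]'| grep force
python3 -m creep '[{"dx":-0.004,"dy":0,"dz":0,"ax":0,"ay":0,"az":0,"hand":0},{"dx":-0.008,"dy":0,"dz":0,"ax":0,"ay":0,"az":0,"hand":0},{"dx":-0.012,"dy":0,"dz":0,"ax":0,"ay":0,"az":0,"hand":0},{"dx":-0.016,"dy":0,"dz":0,"ax":0,"ay":0,"az":0,"hand":0},{"dx":-0.016,"dy":0,"dz":0,"ax":0,"ay":0,"az":0,"hand":0}]'| grep force
python3 -m creep '[{"dx":-0.004,"dy":0,"dz":0,"ax":0,"ay":0,"az":0,"hand":0},{"dx":-0.008,"dy":0,"dz":0,"ax":0,"ay":0,"az":0,"hand":0},{"dx":-0.012,"dy":0,"dz":0,"ax":0,"ay":0,"az":0,"hand":0},{"dx":-0.012,"dy":0,"dz":0,"ax":0,"ay":0,"az":0,"hand":0}]'| grep force
python3 d.py g 0 1.5 253
```

```text
wrist_force: [0.4, 0.9, 0.3]
grip_force: 0.3
wrist_force: [-0.7, 0.6, -0.1]
grip_force: 0.1
wrist_force: [0.1, -0.3, -1.4]
grip_force: 0.2
gate-rel TCP [0.3 2.7] [ 530.2 -226.   252.8] q [-30.  22.  93.  -0.  65. -35.] gap 0.1
d [-0.0012 -0.0003 -0.0002] a [-0.    0.01 -0.01] F [ 0.1 -0.3 -1.4] t 6.72
```

```bash
for i in 1 2; do python3 -m creep '[{"dx":-0.001,"dy":0,"dz":0,"ax":0,"ay":0,"az":0,"hand":0},{"dx":-0.002,"dy":0,"dz":0,"ax":0,"ay":0,"az":0,"hand":0},{"dx":-0.002,"dy":0,"dz":0,"ax":0,"ay":0,"az":0,"hand":0}]'| grep wrist; done
python3 d.py g 0 1.5 253
python3 - <<'E'
from k import *
c=snap('scene','s4.png')
a=cv2.imread('pics/s4.png')[160:240,245:345]
cv2.imwrite('pics/s4z.png',cv2.resize(a,(750,600),interpolation=cv2.INTER_CUBIC))
print([(((proj(c,kn(.16,0,h))-[245,160]+.5)*7.5)-.5).round(0) for h in(160,88)])
E
```

```text
wrist_force: [-0.3, 1.0, -1.1]
wrist_force: [0.5, 5.0, -0.5]
gate-rel TCP [0.1 0.5] [ 530.2 -228.2  252.7] q [-30.  22.  93.   0.  66. -35.] gap -0.0
d [ 0.001  -0.0001 -0.0003] a [-0.01 -0.02 -0.  ] F [ 0.5  5.  -0.5] t 7.22
[array([445., 220.]), array([403., 351.])]
```

View pics/s4z.png

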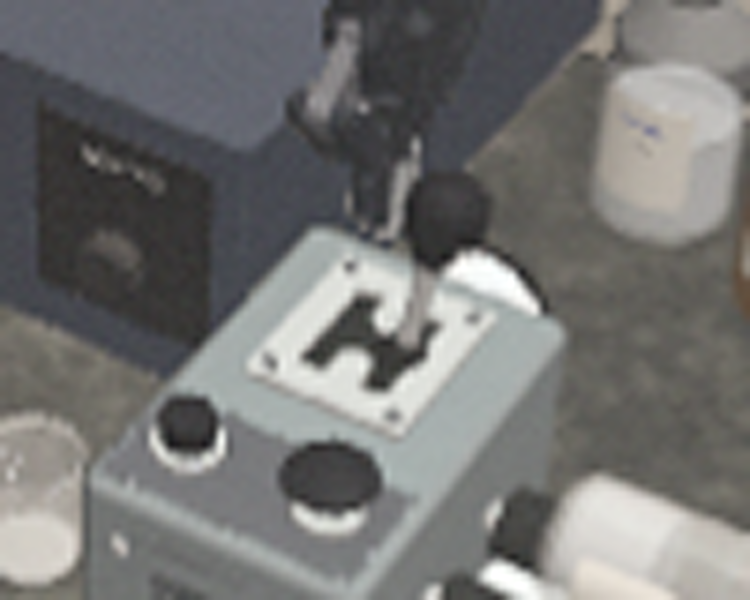

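The knob is at (447,218), which matches the right lane in neutral (predicted 445,220). Next I go round behind it and push forward.

```bash
python3 -m creep '[{"dx":0.012,"dy":0,"dz":0,"ax":0,"ay":0,"az":0,"hand":0},{"dx":0.022,"dy":-0.01,"dz":0,"ax":0,"ay":0,"az":0,"hand":0},{"dx":0.022,"dy":-0.035,"dz":0,"ax":0,"ay":0,"az":0,"hand":0},{"dx":0.022,"dy":-0.06,"dz":0,"ax":0,"ay":0,"az":0,"hand":0},{"dx":0.01,"dy":-0.06,"dz":0,"ax":0,"ay":0,"az":0,"hand":0},{"dx":-0.012,"dy":-0.06,"dz":0,"ax":0,"ay":0,"az":0,"hand":0},{"dx":-0.026,"dy":-0.06,"dz":0,"ax":0,"ay":0,"az":0,"hand":0},{"dx":-0.026,"dy":-0.06,"dz":0,"ax":0,"ay":0,"az":0,"hand":0}]'| grep wrist
python3 d.py g -34 -25.5 253
python3 -m creep '[{"dx":0,"dy":0.01,"dz":0,"ax":0,"ay":0,"az":0,"hand":0},{"dx":0,"dy":0.02,"dz":0,"ax":0,"ay":0,"az":0,"hand":0},{"dx":0,"dy":0.028,"dz":0,"ax":0,"ay":0,"az":0,"hand":0},{"dx":0,"dy":0.034,"dz":0,"ax":0,"ay":0,"az":0,"hand":0},{"dx":0,"dy":0.04,"dz":0,"ax":0,"ay":0,"az":0,"hand":0},{"dx":0,"dy":0.04,"dz":0,"ax":0,"ay":0,"az":0,"hand":0}]'| grep wrist
python3 d.py g 7.5 -25.5 253
```

```text
wrist_force: [0.9, -1.2, 0.5]
gate-rel TCP [-58.7 -29.6] [ 474.3 -263.4  253.7] q [-36.  19.  97.  -0.  64. -41.] gap -0.3
d [0.0042 0.0247 0.0007] a [ 0.02  0.04 -0.02] F [ 0.9 -1.2  0.5] t 7.93
wrist_force: [-1.1, -0.7, 0.8]
gate-rel TCP [-18.5 -25.8] [ 514.  -256.   252.8] q [-33.  21.  93.   0.  65. -38.] gap -0.2
d [ 0.0003  0.026  -0.0002] a [ 0.   -0.    0.01] F [-1.1 -0.7  0.8] t 8.43
```

```bash
python3 -m creep '[{"dx":0,"dy":0.004,"dz":0,"ax":0,"ay":0,"az":0,"hand":0},{"dx":0,"dy":0.008,"dz":0,"ax":0,"ay":0,"az":0,"hand":0},{"dx":0,"dy":0.012,"dz":0,"ax":0,"ay":0,"az":0,"hand":0},{"dx":0,"dy":0.016,"dz":0,"ax":0,"ay":0,"az":0,"hand":0},{"dx":0,"dy":0.02,"dz":0,"ax":0,"ay":0,"az":0,"hand":0},{"dx":0,"dy":0.024,"dz":0,"ax":0,"ay":0,"az":0,"hand":0},{"dx":0,"dy":0.024,"dz":0,"ax":0,"ay":0,"az":0,"hand":0}]'| grep wrist
for i in 1 2; do python3 -m creep '[{"dx":0,"dy":0.001,"dz":0,"ax":0,"ay":0,"az":0,"hand":0},{"dx":0,"dy":0.0015,"dz":0,"ax":0,"ay":0,"az":0,"hand":0},{"dx":0,"dy":0.0015,"dz":0,"ax":0,"ay":0,"az":0,"hand":0}]'| grep wrist; done
python3 d.py g 7.5 -25.5 253
```

```text
wrist_force: [-1.8, 1.0, 0.5]
wrist_force: [-1.8, 0.2, -0.8]
wrist_force: [-1.6, -0.0, -1.3]
gate-rel TCP [  7.3 -26.5] [ 539.8 -254.4  253. ] q [-32.  23.  90.  -0.  67. -37.] gap -0.1
d [ 0.001   0.0002 -0.    ] a [ 0.  0. -0.] F [-1.6 -0.  -1.3] t 9.52
```

Not at the stop yet; I'll keep creeping until the force rises.

```bash
for i in 1 2 3; do python3 -m creep '[{"dx":0,"dy":0.001,"dz":0,"ax":0,"ay":0,"az":0,"hand":0},{"dx":0,"dy":0.0015,"dz":0,"ax":0,"ay":0,"az":0,"hand":0},{"dx":0,"dy":0.0015,"dz":0,"ax":0,"ay":0,"az":0,"hand":0}]'| grep wrist; done
python3 d.py g 7.5 -25.5 253
```

```text
wrist_force: [-2.2, 0.4, -1.2]
wrist_force: [-1.5, 0.2, -0.7]
wrist_force: [-3.1, -0.8, -0.4]
gate-rel TCP [ 11.4 -26.4] [ 543.9 -254.   252.8] q [-32.  23.  90.  -0.  67. -37.] gap -0.1
d [ 0.0009 -0.0039 -0.0002] a [-0.01 -0.   -0.  ] F [-3.1 -0.8 -0.4] t 10.27
```

```bash
for i in 1 2 3; do python3 -m creep '[{"dx":0,"dy":0.001,"dz":0,"ax":0,"ay":0,"az":0,"hand":0},{"dx":0,"dy":0.0015,"dz":0,"ax":0,"ay":0,"az":0,"hand":0},{"dx":0,"dy":0.0015,"dz":0,"ax":0,"ay":0,"az":0,"hand":0}]'| grep wrist; done
python3 d.py g 7.5 -25.5 253
python3 - <<'E'
from k import *
c=snap('scene','s5.png')
a=cv2.imread('pics/s5.png')[150:230,265:365]
cv2.imwrite('pics/s5z.png',cv2.resize(a,(750,600),interpolation=cv2.INTER_CUBIC))
for s in(.16,.2,.24): print(s,[(((proj(c,kn(.16,s,h))-[265,150]+.5)*7.5)-.5).round(0) for h in(160,88)])
E
```

```text
wrist_force: [-6.3, -1.4, -0.1]
wrist_force: [-9.8, -2.0, 2.7]
wrist_force: [-12.3, -2.7, 3.1]
gate-rel TCP [ 13.4 -26.3] [ 545.9 -253.8  252.5] q [-31.  24.  89.  -0.  67. -36.] gap 0.0
d [ 0.0008 -0.0059 -0.0004] a [-0.06 -0.   -0.  ] F [-12.3  -2.7   3.1] t 11.02
0.16 [array([324., 263.]), array([269., 408.])]
0.2 [array([331., 256.]), array([273., 404.])]
0.24 [array([337., 250.]), array([276., 400.])]
```

View pics/s5z.png

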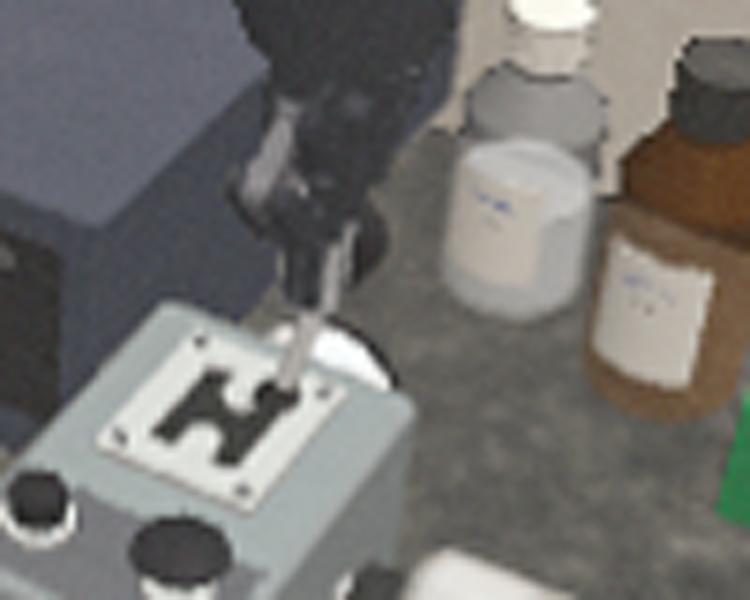

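The rod sits at the forward end of the right slot (290,385) and the force has risen to 12 N at the stop, so third is home. I'll back off, rise and go above start.

```bash
python3 -m creep '[{"dx":0,"dy":-0.015,"dz":0,"ax":0,"ay":0,"az":0,"hand":0},{"dx":0,"dy":-0.04,"dz":0,"ax":0,"ay":0,"az":0,"hand":0},{"dx":0.02,"dy":-0.065,"dz":0,"ax":0,"ay":0,"az":0,"hand":0},{"dx":0.04,"dy":-0.09,"dz":0,"ax":0,"ay":0,"az":0,"hand":0},{"dx":0.055,"dy":-0.104,"dz":0,"ax":0,"ay":0,"az":0,"hand":0},{"dx":0.055,"dy":-0.104,"dz":0.01,"ax":0,"ay":0,"az":0,"hand":0},{"dx":0.055,"dy":-0.104,"dz":0.02,"ax":0,"ay":0,"az":0,"hand":0},{"dx":0.055,"dy":-0.104,"dz":0.02,"ax":0,"ay":0,"az":0,"hand":0}]'| grep wrist
python3 d.py w 438.4 -205.2 209
```

```text
wrist_force: [-0.4, -0.4, 0.1]
gate-rel TCP [-87.1  28.4] [ 440.9 -208.1  231.8] q [-33.  16. 105.   0.  59. -38.] gap -0.2
d [ 0.0031 -0.0023  0.0228] a [ 0.01  0.   -0.  ] F [-0.4 -0.4  0.1] t 11.73
```

```bash
python3 -m creep '[{"dx":0.003,"dy":-0.002,"dz":0.005,"ax":0,"ay":0,"az":0,"hand":0},{"dx":0.003,"dy":-0.002,"dz":0.012,"ax":0,"ay":0,"az":0,"hand":0},{"dx":0.003,"dy":-0.002,"dz":0.019,"ax":0,"ay":0,"az":0,"hand":0},{"dx":0.003,"dy":-0.002,"dz":0.019,"ax":0,"ay":0,"az":0,"hand":0}]'| grep -E 'wrist|ee_'
for i in 1 2 3 4; do python3 -m creep '[{"dx":0,"dy":0,"dz":0.001,"ax":0,"ay":0,"az":0,"hand":0},{"dx":0,"dy":0,"dz":0.002,"ax":0,"ay":0,"az":0,"hand":0},{"dx":0,"dy":0,"dz":0.002,"ax":0,"ay":0,"az":0,"hand":0}]'| grep -E 'wrist|ee_'; done
```

```text
ee_pos: [437.8, -204.9, 212.3]
wrist_force: [0.5, 0.2, -0.6]
ee_pos: [438.2, -205.2, 211.9]
wrist_force: [0.1, 0.1, 0.0]
ee_pos: [438.0, -205.1, 209.9]
wrist_force: [-0.0, -0.8, -0.5]
ee_pos: [438.1, -205.1, 208.0]
wrist_force: [-0.3, 0.6, 2.5]
ee_pos: [438.1, -205.2, 206.0]
wrist_force: [-0.2, 0.3, 3.2]
```

```bash
for i in 1 2 3; do python3 -m creep '[{"dx":0,"dy":0,"dz":0.0008,"ax":0,"ay":0,"az":0,"hand":0},{"dx":0,"dy":0,"dz":0.0015,"ax":0,"ay":0,"az":0,"hand":0},{"dx":0,"dy":0,"dz":0.0015,"ax":0,"ay":0,"az":0,"hand":0}]'| grep -E 'wrist|ee_'; done
```

```text
ee_pos: [438.1, -205.2, 204.5]
wrist_force: [0.1, 0.4, 3.6]
ee_pos: [438.2, -205.1, 204.0]
wrist_force: [-3.3, 2.2, 13.8]
ee_pos: [438.2, -205.2, 203.7]
wrist_force: [-6.0, 4.5, 28.7]
```

The button bottomed at the expected height of 204 mm, with the force jumping to 29 N. I'll release it straight up, retreat and check.

```bash
python3 -m creep '[{"dx":0,"dy":0,"dz":-0.005,"ax":0,"ay":0,"az":0,"hand":0},{"dx":0,"dy":0,"dz":-0.02,"ax":0,"ay":0,"az":0,"hand":0},{"dx":0,"dy":0,"dz":-0.05,"ax":0,"ay":0,"az":0,"hand":0},{"dx":0,"dy":0,"dz":-0.08,"ax":0,"ay":0,"az":0,"hand":0},{"dx":0,"dy":0,"dz":-0.11,"ax":0,"ay":0,"az":0,"hand":0},{"dx":0.03,"dy":0,"dz":-0.12,"ax":0,"ay":0,"az":0,"hand":0},{"dx":0.06,"dy":0,"dz":-0.12,"ax":0,"ay":0,"az":0,"hand":0},{"dx":0.09,"dy":0,"dz":-0.12,"ax":0,"ay":0,"az":0,"hand":0}]'| grep wrist
python3 -m creep '[{"dx":0.04,"dy":0,"dz":0,"ax":0,"ay":0,"az":0,"hand":0},{"dx":0.08,"dy":0,"dz":0,"ax":0,"ay":0,"az":0,"hand":0},{"dx":0.12,"dy":0,"dz":0,"ax":0,"ay":0,"az":0,"hand":0},{"dx":0.15,"dy":0,"dz":0,"ax":0,"ay":0,"az":0,"hand":0},{"dx":0.15,"dy":0,"dz":0,"ax":0,"ay":0,"az":0,"hand":0},{"dx":0.15,"dy":0,"dz":0,"ax":0,"ay":0,"az":0,"hand":0}]'| grep -E 'wrist|clock'
python3 - <<'E'
from k import *
c=snap('scene','s6.png'); snap('top','t6.png')
a=cv2.imread('pics/s6.png')[150:270,245:365]; b=cv2.imread('pics/t6.png')[130:250,255:375]
cv2.imwrite('pics/s6z.png',cv2.hconcat([cv2.resize(x,(400,400),interpolation=cv2.INTER_CUBIC) for x in(a,b)]))
f=400/120
for s in(.2,.24): print(s,[(((proj(c,kn(.16,s,h))-[245,150]+.5)*f)-.5).round(0) for h in(160,88)])
E
```

```text
wrist_force: [-0.6, 0.4, 0.3]
clock: 14.98
wrist_force: [-0.2, -0.6, 0.1]
0.2 [array([214., 114.]), array([188., 179.])]
0.24 [array([216., 111.]), array([189., 178.])]
```

View pics/s6z.png

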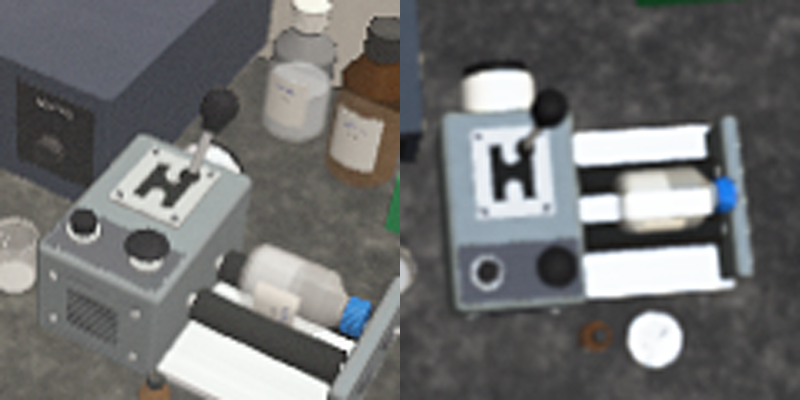

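The lever stands in third: the knob is at (219,108), slightly past the position predicted for +0.24. The bottle, tin, oil and beaker have not moved, start is back up and the robot is clear.

```bash
python3 -c "from workcell import manip; print(manip.sign_off())"
```

```text
the job is handed in; nothing more can be done
None
```

The lever was pushed home into third gear, then start was pressed fully down and sprang back; stop and the other items were left untouched, and the job was handed in at about 15 s.

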